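Rack the staining set in mirrored order

TASK

A colleague will work from the opposite side of the bench, so move the four closed reagent containers from their saucers into the aluminium rack in reverse order: the one standing leftmost on the saucers goes into the rightmost compartment of the rack, the second from the left into the second from the right, and so on, one to a compartment (left and right as the robot faces the bench). Leave each standing upright and flat on its compartment's floor, never tip one over, and do not disturb the slide box, the beaker or the tally counter.

Things in the scene. Friction and masses are not known exactly. Their poses are not given: they have to be found in the camera images.
- pot: wide round white screw-cap pot: body 43 mm across and 44 mm high, lid 48 mm across above it, 62 mm high in all; about 90 g. Origin at the centre of its underside, z up. Loose.
- square_bottle: square amber glass bottle, 40 x 40 mm and 62 mm high, with a round black cap (26 mm across) to 84 mm. About 120 g. Origin at the centre of its underside, z up, x and y square to its sides. Loose. At the start turned no more than 0.25 rad from the board's axes.
- dropper_bottle: slim round amber dropper bottle, 33 mm across and 58 mm high, with a thin black dropper top (18 mm, then 13 mm across) to 93 mm. About 70 g. Origin at the centre of its underside, z up. Loose.
- flask: flat white oblong bottle, 28 mm (its x) by 48 mm (its y) and 60 mm high, with a round white cap (22 mm across) to 78 mm. About 80 g. Origin at the centre of its underside, z up. Loose. At the start turned no more than 0.25 rad from the board's axes.
- saucer_pot: round fixed steel saucer, 4 mm thick; origin at the centre of its underside, 10 mm above the table; axes parallel to the board's. 62 mm across. The pot stands on it at the start.
- saucer_square: square fixed steel saucer, 4 mm thick; origin at the centre of its underside, 10 mm above the table; axes parallel to the board's. 60 x 60 mm. The square bottle stands on it at the start.
- saucer_dropper: hexagonal fixed steel saucer, 4 mm thick; origin at the centre of its underside, 10 mm above the table; axes parallel to the board's. 56 mm across flats. The dropper bottle stands on it at the start.
- saucer_flask: oblong fixed steel saucer, 4 mm thick; origin at the centre of its underside, 10 mm above the table; axes parallel to the board's. 50 mm (x) by 66 mm (y). The oblong bottle stands on it at the start.
- saucer_board: fixed grey board, 80 (x) x 310 (y) x 10 mm thick, with the saucers in a row at y = +112.5, +37.5, -37.5, -112.5 mm in any order. Containers start 14 mm above the table, within 3 mm of their saucer's centre. Origin: centre of its underside, on the table; +x away from the robot, +y to its left, turned up to 0.3 rad. Lies to the robot's left or right, the rack on the other side.
- rack: fixed aluminium rack, 78 (x) x 310 (y) mm, empty at the start; four open compartments in a row, centred at x = 0, y = +112.5, +37.5, -37.5, -112.5 mm, each 68 (x) x 69 (y) mm inside, floor 10 mm and wall tops 23 mm above the table. Origin: centre of its underside, on the table; +x away from the robot, +y to its left, turned up to 0.3 rad.
- slide_box: bystander: closed blue slide box, 85 x 100 mm, 34 mm high, lying beyond the racks. Origin at the centre of its underside.
- beaker: bystander: empty glass beaker, 64 mm across, 75 mm high, beyond the racks. Origin at the centre of its underside.
- counter: bystander: small cream hand tally counter, 70 x 55 mm, 36 mm high, beyond the racks. Origin at the centre of its underside.
Not all that is in view belongs to the job. What is shaped like the flask but yellow is not meant. Leave any purple look-alike of the dropper_bottle alone.

How it is judged:
By the outcome, as a careful person would: the job done as asked, in the order asked, and still so for the second after the job is handed in, with the robot touching nothing.
It also fails if it takes over 120 s, if anything falls off the work surface, if the arm or the gripper's body presses on something with over 40 N, if the wrist force passes 120 N, or if a joint passes its speed limit or range.

ROBOT

A 6-joint arm with a two-finger parallel gripper is mounted at the origin on the work surface. World frame = base frame: x ahead of the robot, y to its left, z up, the work surface at z = 0. Lengths are in m, angles in rad, forces in N, time in s.
With the tool pointing down it reaches from about 0.25 to 0.725 m from the base axis. Payload 4 kg.
Tool frame: the origin (TCP) lies midway between the tips of the shut fingers; the grasp point (between the pads) lies 19 mm behind it; z points along the fingers, y is the line along which they close (so a half turn about z gives the same grasp; the last joint's range is limited). The gripper opens to 85 mm and grips with 20 to 120 N. Pads are 22 mm wide; open, the fingers measure 114 mm over their backs; the gripper's body (76 mm by 85 mm) begins 54 mm behind the grasp point. The pads swing forward as they close: fully open they stand 13 mm farther back than shut.
Start: joints at [1.148, 0.241, 0.005, 1.335, 0, 1.571], TCP at [0.205, 0.456, 0.231] pointing down, gripper open.
Joint ranges: [-2.72, 2.72], [-1.05, 1.87], [-1.09, 1.28], [-1.99, 2.15], [-1.42, 1.44], [-3.14, 3.14]. Speed limits (rad/s): [2.79, 2.79, 3.14, 3.14, 3.14, 3.14].

INTERFACE

Orientations are given as a unit quaternion [x, y, z, w].
In Python, from workcell import get_obs, camera, job_done, silhouettes gives the robot as it stands. The module is installed in compiled form; this text tells all that it offers.
- The arm moves only by the tool drive_tool, never from a script. Its argument "increments" is a list of rows, each a list of 3 entries, a list of its own where there are three numbers: the shift along the world's x, y, z in mm, then the turn, a rotation vector about the world's x, y, z in degrees, then the opening, from 0 (shut) to 1 (fully open). A call has 1 to 8 rows; each row shifts and turns the commanded pose from where the row before left it; what a row does not reach is not made up. A row lasts 1/12 s, in which the tool goes at most 41.7 mm and 7.16 degrees, less where a joint would pass 70% of its speed; a pose out of reach is approached as far as the arm can. A call is refused whole if a number of a shift passes 41.7 or a number of a turn 7.16, either way. A call with a gripper value outside its range is refused whole. The fingers move at their own pace and stop on an object; the grip force is fixed at half the most. Time passes only in rows, so rows that do not move let the fingers close. It gives the time, the measured TCP pose, the force, the opening and the grip force at its end, in the units of the state.
- get_obs(): the state, without advancing time (a new reading comes with each control period).
- camera(name): name is "scene" or "top" or "wrist"; returns a dict with "image" (400x640x3 uint8, red, green, blue), "K" (3x3 intrinsics, pixels), "view" (4x4, takes a point from world to camera coordinates). Camera axes: x right, y down, z forward; pixel columns grow to the right and rows downward; lengths in m; the calibration is good to about 2 mm. A picture is of the moment at which its call begins. There is no depth.
- job_done(): hands the job in; it is judged then, once.
Trained networks look in a picture, given as the dict that the camera call returned (one of the last four; its "shot" number tells which), for a name from the list of things; names that differ only in an ending like _2 or _b are one class to them, and where a whole thing is asked for, a point or a joint stands for the part that bears it (a point fixed in the world has none). Each returns a list of dicts, best first, with "conf" (0 to 1); they miss things now and then, are a little off and sometimes report something else, mostly with a low value. They report only what shows in the picture. A call takes as long as a camera call. They do not tell look-alikes from the thing itself.
- silhouettes(query, picture): "region" (400x640 bool, what is visible of it) and "bbox" ([left, top, right, bottom] in pixels, round what is visible of it).
The state is a dict: "clock": time; "joint_pos": joint angles; "joint_vel": joint speeds; "tau": joint torques, N m; "eef_pos": TCP position; "tool_rot": TCP orientation; "ft_force": force on the tool from outside, world axes, zero at the start; "ft_torque": the same for the moment, N m; "grip_width": finger opening in m; "grasp_force": force on a finger pad.
Only numpy, scipy, OpenCV 4.12 (cv2) and the standard library are available. Lean on these libraries where they do the work, as an engineer would, in place of code of your own. Each camera call takes 0.05 s, during which the arm holds its last target. There are 200 camera calls.

## Working session

There is one attempt and no reset: what is moved stays moved. The work goes in short steps, Python scripts to look and compute and a tool call to move; the robot and the scene stay as the last step left them, time stands still between calls to the robot, and variables do not carry over. Pictures are saved under pics/ and viewed, at most 14 in all, crops included, and the job is handed in when it is done.

Besides the shell and the picture viewer there is one more tool, called after ">>>" as name(argument=value, ...), one argument or row to a line, values as JSON. drive_tool: Moves the arm, as the interface text tells. Its arguments: {"type":"object","properties":{"increments":{"type":"array"}},"required":["increments"]}

```bash
mkdir -p pics; cat > h.py <<'E'
import numpy as np, cv2
from workcell import *
def ray(P,u,v,z):
    K=np.array(P["K"]);V=np.array(P["view"]);R=V[:3,:3];c=-R.T@V[:3,3]
    d=R.T@np.linalg.solve(K,[u,v,1.]);return c+d*(z-c[2])/d[2]
def proj(P,p):
    V=np.array(P["view"]);q=np.array(P["K"])@(V[:3,:3]@np.asarray(p)+V[:3,3]);return q[:2]/q[2]
E
python3 - <<'E'
from h import *
for n in ("scene","top"):
    P=camera(n);cv2.imwrite(f"pics/{n}0.png",P["image"][:,:,::-1])
    V=np.array(P["view"]);print(n,(-V[:3,:3].T@V[:3,3]).round(3),np.array(P["K"])[0,0])
    for q in ["pot","square_bottle","dropper_bottle","flask","saucer_board","rack","slide_box","beaker","counter"]:
        for r in silhouettes(q,P):
            m=r["region"];ys,xs=np.nonzero(m)
            print(q,round(r["conf"],2),np.round(r["bbox"]),m.sum(),ray(P,xs.mean(),ys.mean(),.04)[:2].round(3))
E
```

```text
scene [1.249 0.387 0.74 ] 459.56744091904454
pot 0.77 [400. 178. 423. 211.] 571 [0.471 0.149]
square_bottle 0.81 [368. 158. 394. 198.] 706 [0.455 0.071]
dropper_bottle 0.78 [383. 218. 401. 252.] 445 [0.613 0.176]
dropper_bottle 0.68 [427. 188. 446. 227.] 464 [0.484 0.225]
flask 0.74 [418. 245. 446. 285.] 606 [0.628 0.272]
flask 0.69 [453. 210. 483. 246.] 730 [0.502 0.299]
flask 0.59 [247. 229. 307. 281.] 2141 [ 0.774 -0.003]
saucer_board 0.94 [356. 184. 490. 262.] 1566 [0.545 0.222]
rack 0.8 [235. 130. 337. 203.] 3009 [ 0.521 -0.156]
rack 0.51 [363. 190. 401. 204.] 235 [0.511 0.097]
slide_box 0.89 [244. 224. 308. 281.] 2176 [ 0.775 -0.004]
slide_box 0.51 [232. 128. 340. 200.] 2980 [ 0.521 -0.155]
beaker 0.68 [333. 247. 366. 291.] 1247 [0.733 0.137]
counter 0.67 [221. 207. 260. 245.] 962 [ 0.759 -0.116]
counter 0.62 [395. 203. 418. 218.] 195 [0.522 0.167]
counter 0.49 [244. 226. 309. 281.] 2080 [ 0.775 -0.003]
top [0.563 0.019 0.849] 363.0329874066017
pot 0.67 [236. 260. 266. 279.] 446 [0.476 0.156]
square_bottle 0.84 [272. 259. 298. 286.] 422 [0.467 0.079]
dropper_bottle 0.76 [233. 206. 250. 217.] 247 [0.605 0.173]
dropper_bottle 0.7 [205. 253. 227. 271.] 272 [0.493 0.229]
flask 0.9 [184. 200. 209. 217.] 490 [0.621 0.269]
flask 0.87 [166. 248. 202. 267.] 458 [0.509 0.302]
flask 0.47 [301. 125. 346. 162.] 1718 [ 0.753 -0.015]
flask 0.16 [173. 245. 204. 268.] 241 [0.518 0.278]
saucer_board 0.96 [168. 233. 308. 293.] 2087 [0.493 0.185]
rack 0.69 [334. 229. 474. 286.] 4652 [ 0.489 -0.182]
rack 0.55 [273. 259. 296. 287.] 410 [0.466 0.08 ]
beaker 0.62 [237. 135. 267. 166.] 778 [0.739 0.143]
counter 0.6 [360. 138. 386. 167.] 801 [ 0.735 -0.128]
counter 0.21 [168. 249. 200. 268.] 466 [0.509 0.301]
```

View pics/top0.png

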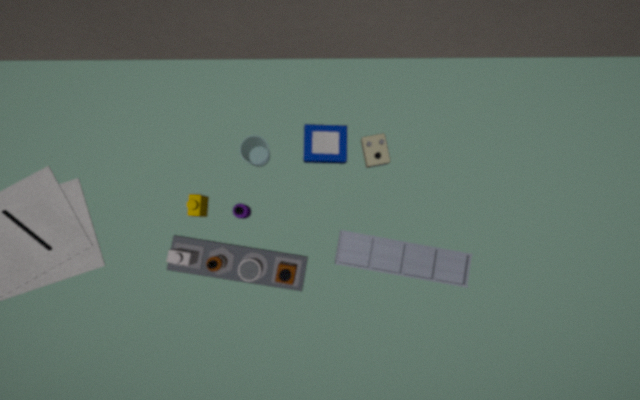

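View pics/scene0.png

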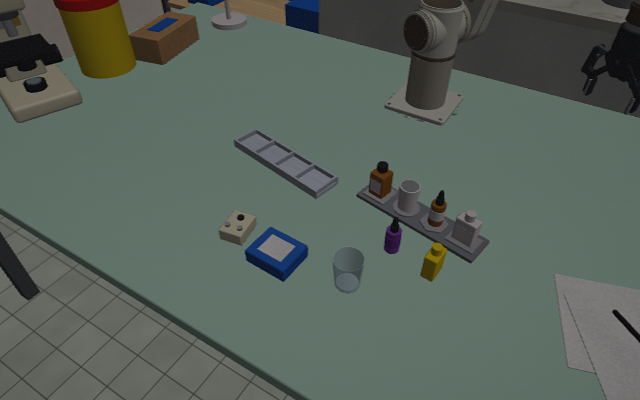

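The top view (x up, y left) shows the board on the left, from about (168,236) to (307,290). The containers on it, left to right, are the white flask (180,257), amber dropper (215,263), white pot (250,267) and square bottle (286,273). The rack is on the right, (334,229)-(470,284). The scene view agrees. The yellow flask (433,262) and purple dropper (393,238) stand off the board and are decoys.

```bash
cat > fit.py <<'E'
from h import *
from scipy.optimize import minimize
def circ(d,z0,z1):
    a=np.linspace(0,2*np.pi,24,endpoint=False);c=np.c_[d/2*np.cos(a),d/2*np.sin(a)]
    return np.vstack([np.c_[c,np.full(24,z)] for z in (z0,z1)])
def box(a,b,z0,z1): return np.array([[x,y,z] for x in(-a/2,a/2) for y in(-b/2,b/2) for z in(z0,z1)])
S={"pot":[circ(.043,0,.044),circ(.048,.044,.062)],"square_bottle":[box(.04,.04,0,.062),circ(.026,.062,.084)],
 "dropper_bottle":[circ(.033,0,.058),circ(.018,.058,.072),circ(.013,.072,.093)],"flask":[box(.028,.048,0,.06),circ(.022,.06,.078)],
 "rack":[box(.078,.31,0,.023)],"saucer_board":[box(.08,.31,0,.01)]}
def mask(P,parts,x,y,t,z):
    m=np.zeros((1600,2560),np.uint8);R=np.array([[np.cos(t),-np.sin(t),0],[np.sin(t),np.cos(t),0],[0,0,1]])
    for p in parts:
        q=np.array([proj(P,R@v+[x,y,z]) for v in p])
        cv2.fillConvexPoly(m,cv2.convexHull((q*4+1.5).astype(np.float32)).round().astype(np.int32),1)
    return cv2.resize(m.astype(np.float32),(640,400),interpolation=cv2.INTER_AREA)
def fit(obs,name,p0,z,yaw=True,dt=.15):
    def f(p):
        t=p[2] if yaw else p0[2]
        c=0
        for P,r in obs:
            m=mask(P,S[name],p[0],p[1],t,z); r=r.astype(np.float32)
            c+=1-np.minimum(m,r).sum()/np.maximum(m,r).sum()
        return c
    s=np.array([p0]+[[p0[0]+.01,p0[1],p0[2]],[p0[0],p0[1]+.01,p0[2]],[p0[0],p0[1],p0[2]+dt]])
    o=minimize(f,p0,method="Nelder-Mead",options=dict(initial_simplex=s,xatol=1e-4,fatol=1e-4,maxiter=120));return o.x,o.fun
E
cat > m.py <<'E'
from fit import *
T=camera("top");C=camera("scene")
def near(q,P,xy,z):
    L=[]
    for r in silhouettes(q,P):
        ys,xs=np.nonzero(r["region"]);d=np.linalg.norm(ray(P,xs.mean(),ys.mean(),z)[:2]-xy)
        if d<.05:L.append((r["conf"],r["region"]))
    return max(L,key=lambda a:a[0])[1] if L else None
pose={}
for q,p0 in (("rack",[.489,-.182,-.12]),("saucer_board",[.485,.185,-.12])):
    for P,n in((T,"top"),(C,"scene")):
        r=near(q,P,p0[:2],.02)
        if r is None: continue
        if q=="saucer_board":
            r=cv2.morphologyEx(r.astype(np.uint8),cv2.MORPH_CLOSE,np.ones((3,3)))
            # fill by convex hull of region
            c=cv2.convexHull(np.argwhere(r)[:,::-1].astype(np.int32));r=np.zeros((400,640),np.uint8);cv2.fillConvexPoly(r,c,1)
        x,c=fit([(P,r)],q,p0,0);print(q,n,x.round(4),round(c,3));pose[q,n]=x
b=pose["saucer_board","top"];c,s=np.cos(b[2]),np.sin(b[2])
for q,y in (("flask",.1125),("dropper_bottle",.0375),("pot",-.0375),("square_bottle",-.1125)):
    p0=[b[0]-s*y,b[1]+c*y,b[2]];print(q,"saucer",np.round(p0[:2],4))
    O=[]
    for P,n in((T,"top"),(C,"scene")):
        r=near(q,P,p0[:2],.045)
        if r is None: continue
        O.append((P,r));x,k=fit([(P,r)],q,p0,.014,q[0] in"sf");print("  ",n,x.round(4),round(k,3))
    if len(O)==2: x,k=fit(O,q,p0,.014,q[0] in"sf");print("   both",x.round(4),round(k,3))
from scipy.spatial.transform import Rotation as R
o=get_obs();print(o["clock"],R.from_quat(o["tool_rot"]).as_matrix().round(3).tolist(),o["joint_pos"],o["grip_width"])
E
python3 m.py
```

```text
rack top [ 0.4877 -0.1889 -0.2056] 0.031
rack scene [ 0.488  -0.1897 -0.2079] 0.028Traceback (most recent call last):
  File "m.py", line 19, in <module>
    b=pose["saucer_board","top"];c,s=np.cos(b[2]),np.sin(b[2])
      ~~~~^^^^^^^^^^^^^^^^^^^^^^
KeyError: ('saucer_board', 'top')
```

```bash
sed -i 's/d<.05/d<(.1 if "board" in q else .05)/' m.py; python3 m.py
```

```text
rack top [ 0.4879 -0.1876 -0.2053] 0.031
rack scene [ 0.4874 -0.1905 -0.214 ] 0.048
saucer_board top [ 0.488   0.1893 -0.1868] 0.031
saucer_board scene [ 0.4908  0.1907 -0.1689] 0.096
flask saucer [0.5089 0.2999]
   top [ 0.5094  0.298  -0.192 ] 0.06
dropper_bottle saucer [0.495  0.2262]
   top [ 0.4932  0.2266 -0.0911] 0.114
   scene [ 0.4943  0.2271 -0.0748] 0.086
   both [ 0.4937  0.2266 -0.1811] 0.202
pot saucer [0.4811 0.1525]
   top [ 0.4793  0.1523 -0.0969] 0.067
   scene [ 0.4781  0.1517 -0.104 ] 0.152
   both [ 0.4793  0.1525 -0.1721] 0.223
square_bottle saucer [0.4671 0.0788]
   top [ 0.4682  0.0777 -0.2086] 0.055
   scene [ 0.4675  0.0763 -0.0728] 0.081
   both [ 0.4688  0.0775 -0.1981] 0.154
2.0 [[-0.912, 0.41, -0.0], [0.41, 0.912, -0.0], [-0.0, -0.0, -1.0]] [ 1.14802176e+00  2.40608889e-01  4.98433026e-03  1.33518573e+00
 -3.31151009e-06  1.57079174e+00] 0.08542953062019538
```

>>> drive_tool(
  increments=[
    [[28,-14,0],[0,0,-7],1],
    [[28,-14,0],[0,0,-7],1],
    [[28,-14,0],[0,0,-7],1],
    [[28,-14,0],[0,0,-7],1],
    [[28,-14,0],[0,0,-7],1],
    [[28,-14,0],[0,0,-7],1],
    [[28,-14,0],[0,0,-7],1],
    [[28,-14,0],[0,0,-7],1],
  ],
)

```text
clock: 2.67
eef_pos: [0.4305, 0.3431, 0.2314]
tool_rot: [0.647, 0.763, 0.0, -0.0]
ft_force: [-0.6, 0.8, 0.0]
grip_width: 0.0856
grasp_force: 0.0
```

>>> drive_tool(
  increments=[
    [[27,-15,0],[0,0,-7],1],
    [[27,-15,0],[0,0,-7],1],
    [[26,-16,0],[0,0,-7],1],
    [[0,0,0],[0,0,0],1],
    [[0,0,0],[0,0,0],1],
  ],
)

```text
clock: 3.08
eef_pos: [0.5102, 0.2968, 0.2307]
tool_rot: [0.774, 0.634, -0.0, -0.0]
ft_force: [-0.7, -0.2, -0.0]
grip_width: 0.0856
grasp_force: 0.0
```

```bash
python3 - <<'E'
from fit import *
P=camera("wrist");I=P["image"][:,:,::-1].copy()
for q,p in (("flask",[.5094,.298,-.19]),("dropper_bottle",[.4937,.2266,-.19])):
    for r in silhouettes(q,P):
        x,k=fit([(P,r["region"])],q,p,.014);print(q,round(r["conf"],2),np.round(r["bbox"]),x.round(4),round(k,3))
    m=mask(P,S[q],*p,.014)>.5
    cs,_=cv2.findContours(m.astype(np.uint8),0,2);cv2.drawContours(I,cs,-1,(0,255,0),1)
cv2.imwrite("pics/w1.png",I)
E
```

```text
flask 0.95 [385. 163. 437. 199.] [ 0.5094  0.298  -0.19  ] 1.0
flask 0.71 [310. 157. 337. 206.] [ 0.5103  0.296  -0.1951] 0.047
flask 0.3 [477. 228. 551. 294.] [ 0.5094  0.298  -0.19  ] 1.0
dropper_bottle 0.7 [308. 216. 337. 262.] [ 0.4946  0.2261 -0.1209] 0.081
dropper_bottle 0.66 [388. 225. 428. 261.] [ 0.4937  0.2266 -0.19  ] 1.0
```

View pics/w1.png

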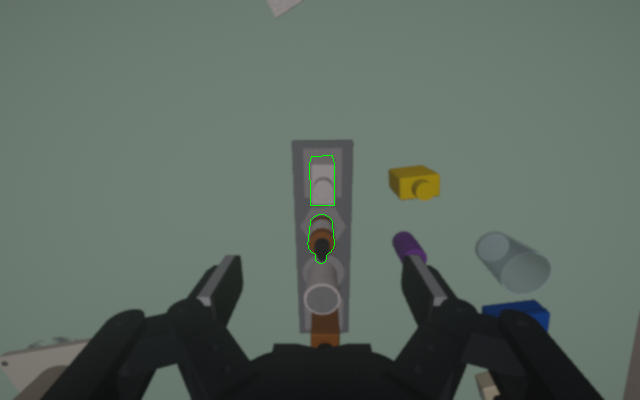

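The wrist view shows the flask (323,180) and dropper (321,240). Both projected outlines match, and the decoys stand clear to the right. The TCP is over the flask, so I'm going down.

>>> drive_tool(
  increments=[
    [[0,0,-30],[0,0,0],1],
    [[0,0,-30],[0,0,0],1],
    [[0,0,-30],[0,0,0],1],
    [[0,0,-30],[0,0,0],1],
    [[0,0,-30],[0,0,0],1],
    [[0,0,-30],[0,0,0],1],
    [[0,0,-19],[0,0,0],1],
    [[0,0,0],[0,0,0],1],
  ],
)

```text
clock: 3.9
eef_pos: [0.5044, 0.297, 0.0277]
tool_rot: [0.772, 0.636, -0.005, -0.001]
ft_force: [0.2, -0.8, 0.2]
grip_width: 0.0856
grasp_force: 0.0
```

>>> drive_tool(
  increments=[
    [[0,0,0],[0,0,0],0.5],
    [[0,0,0],[0,0,0],0.4],
    [[0,0,0],[0,0,0],0.3],
    [[0,0,0],[0,0,0],0],
    [[0,0,0],[0,0,0],0],
    [[0,0,0],[0,0,0],0],
    [[0,0,0],[0,0,0],0],
    [[0,0,0],[0,0,0],0],
  ],
)

```text
clock: 4.57
eef_pos: [0.5104, 0.2987, 0.0342]
tool_rot: [0.773, 0.635, 0.002, 0.0]
ft_force: [0.1, -0.8, 5.5]
grip_width: 0.0273
grasp_force: 59.8
```

>>> drive_tool(
  increments=[
    [[0,0,10],[0,0,0],0],
    [[0,0,20],[0,0,0],0],
    [[0,0,30],[0,0,0],0],
    [[0,0,30],[0,0,0],0],
    [[0,0,30],[0,0,0],0],
    [[0,0,30],[0,0,0],0],
    [[0,0,15],[0,0,0],0],
    [[0,-15,0],[0,0,0],0],
  ],
)

```text
clock: 5.23
eef_pos: [0.5113, 0.2858, 0.2026]
tool_rot: [0.772, 0.636, 0.005, 0.0]
ft_force: [0.5, -0.4, -1.0]
grip_width: 0.0271
grasp_force: 59.1
```

>>> drive_tool(
  increments=[
    [[-3,-30,0],[0,0,0],0],
    [[-3,-35,0],[0,0,0],0],
    [[-3,-35,0],[0,0,0],0],
    [[-3,-35,0],[0,0,0],0],
    [[-3,-35,0],[0,0,0],0],
    [[-3,-35,0],[0,0,0],0],
    [[-3,-35,0],[0,0,0],0],
    [[-3,-35,0],[0,0,0],0],
  ],
)

```text
clock: 5.9
eef_pos: [0.4831, 0.0056, 0.1962]
tool_rot: [0.773, 0.634, -0.001, -0.001]
ft_force: [1.8, 0.1, -0.8]
grip_width: 0.0274
grasp_force: 59.1
```

>>> drive_tool(
  increments=[
    [[-3,-35,0],[0,0,0],0],
    [[-3,-35,0],[0,0,0],0],
    [[-3,-35,0],[0,0,0],0],
    [[-3,-35,0],[0,0,0],0],
    [[-3,-35,0],[0,0,0],0],
    [[-3,-35,0],[0,0,0],0],
    [[-3,-35,0],[0,0,0],0],
    [[-2,-25,0],[0,0,0],0],
  ],
)

```text
clock: 6.57
eef_pos: [0.4598, -0.2649, 0.1962]
tool_rot: [0.774, 0.634, -0.001, -0.001]
ft_force: [0.2, 1.0, 0.3]
grip_width: 0.0274
grasp_force: 59.1
```

>>> drive_tool(
  increments=[
    [[0,-10,0],[0,0,0],0],
    [[0,-5,0],[0,0,0],0],
    [[0,0,0],[0,0,0],0],
    [[0,0,0],[0,0,0],0],
  ],
)

```text
clock: 6.9
eef_pos: [0.4616, -0.2761, 0.1968]
tool_rot: [0.773, 0.635, -0.0, -0.001]
ft_force: [-0.4, 1.0, -0.6]
grip_width: 0.0275
grasp_force: 59.1
```

>>> drive_tool(
  increments=[
    [[3,-15,0],[0,0,0],0],
    [[0,-8,-20],[0,0,0],0],
    [[0,0,-30],[0,0,0],0],
    [[0,0,-30],[0,0,0],0],
    [[0,0,-30],[0,0,0],0],
    [[0,0,-25],[0,0,0],0],
    [[0,0,-10],[0,0,0],0],
    [[0,0,0],[0,0,0],0],
  ],
)

```text
clock: 7.57
eef_pos: [0.4633, -0.2972, 0.0496]
tool_rot: [0.772, 0.635, -0.001, -0.003]
ft_force: [-0.2, -0.0, -0.4]
grip_width: 0.0275
grasp_force: 59.2
```

>>> drive_tool(
  increments=[
    [[0,0,0],[0,0,0],0],
    [[0,0,0],[0,0,0],0],
    [[0,0,0],[0,0,0],0],
  ],
)

```text
clock: 7.82
eef_pos: [0.4668, -0.3007, 0.0545]
tool_rot: [0.773, 0.635, 0.001, 0.002]
ft_force: [-0.3, -0.1, -1.2]
grip_width: 0.0273
grasp_force: 59.2
```

```bash
cat > chk.py <<'E'
import sys
from fit import *
q=sys.argv[1];n=sys.argv[2];o=get_obs();print(o["eef_pos"].round(4) if hasattr(o["eef_pos"],"round") else o["eef_pos"])
Ps=[camera("top"),camera("scene"),camera("wrist")]
big=[]
for P in Ps:
    I=P["image"][:,:,::-1].copy()
    u,v=proj(P,[.488,-.19,.03]);u,v=int(min(max(u,120),520)),int(min(max(v,100),300))
    if P is Ps[2]: u,v=320,200;big.append(cv2.resize(I,(480,300)));continue
    c=I[v-60:v+60,u-96:u+96];big.append(cv2.resize(c,(480,300),interpolation=3))
cv2.imwrite(f"pics/{n}.png",cv2.resize(np.vstack(big[:2]),(480,600)))
E
python3 chk.py flask c1
```

```text
[ 0.4668 -0.3007  0.0545]
```

View pics/c1.png

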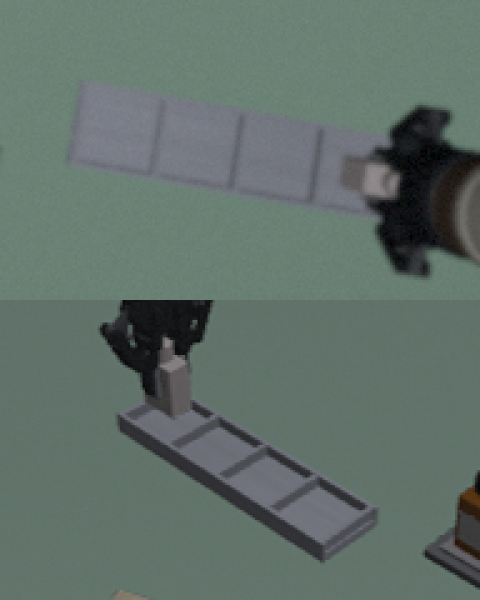

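The crop shows the flask held upright over the rightmost compartment, (350,180) in the top half and (170,385) in the scene half. Lowering gently.

>>> drive_tool(
  increments=[
    [[0,0,-8],[0,0,0],0],
    [[0,0,-8],[0,0,0],0],
    [[0,0,-4],[0,0,0],0],
    [[0,0,-2],[0,0,0],0],
    [[0,0,0],[0,0,0],0],
    [[0,0,0],[0,0,0],0],
    [[0,0,0],[0,0,0],0],
  ],
)

```text
clock: 8.55
eef_pos: [0.4644, -0.2997, 0.0302]
tool_rot: [0.773, 0.635, -0.0, -0.001]
ft_force: [-3.0, 1.6, 4.2]
grip_width: 0.0274
grasp_force: 59.7
```

>>> drive_tool(
  increments=[
    [[0,0,-1],[0,0,0],0],
    [[0,0,-1],[0,0,0],0],
    [[0,0,0],[0,0,0],0],
    [[0,0,0],[0,0,0],0],
  ],
)

```text
clock: 8.88
eef_pos: [0.4645, -0.2997, 0.0302]
tool_rot: [0.773, 0.634, -0.0, -0.0]
ft_force: [-6.6, 5.1, 17.8]
grip_width: 0.0277
grasp_force: 61.6
```

>>> drive_tool(
  increments=[
    [[0,0,1],[0,0,0],0],
    [[0,0,0],[0,0,0],0.4],
    [[0,0,0],[0,0,0],0.5],
    [[0,0,0],[0,0,0],0.7],
    [[0,0,0],[0,0,0],0.9],
    [[0,0,0],[0,0,0],1],
    [[0,0,0],[0,0,0],1],
    [[0,0,0],[0,0,0],1],
  ],
)

```text
clock: 9.55
eef_pos: [0.4652, -0.3, 0.0291]
tool_rot: [0.773, 0.635, -0.0, -0.0]
ft_force: [0.4, -0.7, 0.7]
grip_width: 0.0851
grasp_force: 0.0
```

>>> drive_tool(
  increments=[
    [[0,0,15],[0,0,0],1],
    [[0,0,25],[0,0,0],1],
    [[0,0,35],[0,0,0],1],
    [[0,0,35],[0,0,0],1],
    [[0,0,35],[0,0,0],1],
    [[0,10,25],[0,0,0],1],
    [[2,25,0],[0,0,0],1],
    [[2,35,0],[0,0,0],1],
  ],
)

```text
clock: 10.22
eef_pos: [0.4707, -0.2319, 0.2018]
tool_rot: [0.774, 0.633, 0.001, 0.003]
ft_force: [0.8, -0.0, -0.8]
grip_width: 0.0854
grasp_force: 0.0
```

>>> drive_tool(
  increments=[
    [[2,35,0],[0,0,0],1],
    [[2,35,0],[0,0,0],1],
    [[2,35,0],[0,0,0],1],
    [[2,35,0],[0,0,0],1],
    [[2,35,0],[0,0,0],1],
    [[2,35,0],[0,0,0],1],
    [[2,35,0],[0,0,0],1],
    [[2,35,0],[0,0,0],1],
  ],
)

```text
clock: 10.88
eef_pos: [0.485, 0.0517, 0.1995]
tool_rot: [0.773, 0.635, 0.0, 0.0]
ft_force: [0.1, -0.4, -0.7]
grip_width: 0.0853
grasp_force: 0.0
```

>>> drive_tool(
  increments=[
    [[2,35,0],[0,0,0],1],
    [[2,35,0],[0,0,0],1],
    [[2,35,0],[0,0,0],1],
    [[2,30,0],[0,0,0],1],
    [[0,20,0],[0,0,0],1],
    [[0,10,0],[0,0,0],1],
    [[0,0,0],[0,0,0],1],
    [[0,0,0],[0,0,0],1],
  ],
)

```text
clock: 11.55
eef_pos: [0.4929, 0.2146, 0.1991]
tool_rot: [0.773, 0.635, -0.0, 0.0]
ft_force: [-0.4, 0.1, -0.0]
grip_width: 0.0852
grasp_force: 0.0
```

```bash
cat > m2.py <<'E'
import sys
from fit import *
G=dict(flask=(.4646,-.2991,-.207),dropper_bottle=(.4937,.2266,-.19),pot=(.4793,.1523,-.19),square_bottle=(.4685,.0775,-.19))
for n in("wrist","top","scene"):
    P=camera(n)
    for a in sys.argv[1:]:
        q,z=a.split(":");p=G[q] if z=="14" else dict(flask=(.4646,-.2991,-.207),dropper_bottle=(.48,-.2257,-.207),pot=(.4954,-.1523,-.207),square_bottle=(.5108,-.0789,-.207))[q]
        for r in silhouettes(q,P):
            x,k=fit([(P,r["region"])],q,p,int(z)/1000,q[0] in "sf")
            if k<.6: print(n,q,round(r["conf"],2),x.round(4),round(k,3))
print(get_obs()["eef_pos"])
E
python3 m2.py flask:10 dropper_bottle:14
```

```text
wrist dropper_bottle 0.75 [ 0.4948  0.2254 -0.1307] 0.058
top flask 0.71 [ 0.4634 -0.2974 -0.2385] 0.113
top dropper_bottle 0.49 [ 0.4938  0.227  -0.1211] 0.083
scene flask 0.87 [ 0.4644 -0.2985 -0.337 ] 0.086
scene dropper_bottle 0.57 [ 0.4945  0.2277 -0.1471] 0.103
[0.49330208 0.21437481 0.19944443]
```

>>> drive_tool(
  increments=[
    [[1,12,-15],[0,0,0],1],
    [[0,0,-25],[0,0,0],1],
    [[0,0,-30],[0,0,0],1],
    [[0,0,-30],[0,0,0],1],
    [[0,0,-30],[0,0,0],1],
    [[0,0,-18],[0,0,0],1],
    [[0,0,-8],[0,0,0],1],
    [[0,0,0],[0,0,0],1],
  ],
)

```text
clock: 12.67
eef_pos: [0.4926, 0.2261, 0.0413]
tool_rot: [0.773, 0.635, -0.002, -0.001]
ft_force: [-0.2, -0.1, 0.0]
grip_width: 0.085
grasp_force: 0.0
```

>>> drive_tool(
  increments=[
    [[0,0,0],[0,0,0],0.9],
    [[0,0,0],[0,0,0],0.7],
    [[0,0,0],[0,0,0],0.6],
  ],
)

```text
clock: 12.92
eef_pos: [0.4956, 0.2276, 0.0451]
tool_rot: [0.773, 0.635, 0.002, 0.0]
ft_force: [-0.1, -1.3, -0.2]
grip_width: 0.0544
grasp_force: 0.0
```

>>> drive_tool(
  increments=[
    [[0,0,-2],[0,0,0],0.5],
    [[0,0,0],[0,0,0],0.4],
    [[0,0,0],[0,0,0],0],
    [[0,0,0],[0,0,0],0],
    [[0,0,0],[0,0,0],0],
    [[0,0,0],[0,0,0],0],
    [[0,0,0],[0,0,0],0],
    [[0,0,0],[0,0,0],0],
  ],
)

```text
clock: 13.58
eef_pos: [0.4949, 0.2273, 0.0423]
tool_rot: [0.773, 0.635, 0.001, 0.0]
ft_force: [-0.8, -0.3, 5.4]
grip_width: 0.0318
grasp_force: 59.4
```

>>> drive_tool(
  increments=[
    [[0,0,10],[0,0,0],0],
    [[0,0,20],[0,0,0],0],
    [[0,0,30],[0,0,0],0],
    [[0,0,30],[0,0,0],0],
    [[0,0,30],[0,0,0],0],
    [[0,0,30],[0,0,0],0],
    [[0,0,5],[0,0,0],0],
    [[0,-15,0],[0,0,0],0],
  ],
)

```text
clock: 14.25
eef_pos: [0.4958, 0.2144, 0.1997]
tool_rot: [0.772, 0.636, 0.004, 0.0]
ft_force: [0.8, -0.8, -1.8]
grip_width: 0.0316
grasp_force: 59.5
```

>>> drive_tool(
  increments=[
    [[-1,-30,0],[0,0,0],0],
    [[-1,-35,0],[0,0,0],0],
    [[-1,-35,0],[0,0,0],0],
    [[-1,-35,0],[0,0,0],0],
    [[-1,-35,0],[0,0,0],0],
    [[-1,-35,0],[0,0,0],0],
    [[-1,-35,0],[0,0,0],0],
    [[-1,-35,0],[0,0,0],0],
  ],
)

```text
clock: 14.92
eef_pos: [0.4852, -0.0645, 0.196]
tool_rot: [0.773, 0.635, -0.0, -0.0]
ft_force: [0.3, 0.6, -0.8]
grip_width: 0.0314
grasp_force: 59.5
```

>>> drive_tool(
  increments=[
    [[-1,-35,0],[0,0,0],0],
    [[-1,-35,0],[0,0,0],0],
    [[-1,-35,0],[0,0,0],0],
    [[-1,-30,0],[0,0,0],0],
    [[-1,-20,0],[0,0,0],0],
    [[0,-8,0],[0,0,0],0],
    [[0,0,0],[0,0,0],0],
    [[0,0,0],[0,0,0],0],
  ],
)

```text
clock: 15.58
eef_pos: [0.4807, -0.2255, 0.1959]
tool_rot: [0.773, 0.634, -0.0, -0.001]
ft_force: [0.4, 0.2, -0.8]
grip_width: 0.0317
grasp_force: 59.5
```

>>> drive_tool(
  increments=[
    [[0,0,-15],[0,0,0],0],
    [[0,0,-25],[0,0,0],0],
    [[0,0,-30],[0,0,0],0],
    [[0,0,-30],[0,0,0],0],
    [[0,0,-25],[0,0,0],0],
    [[0,0,-15],[0,0,0],0],
    [[0,0,-4],[0,0,0],0],
    [[0,0,0],[0,0,0],0],
  ],
)

```text
clock: 16.25
eef_pos: [0.4803, -0.224, 0.0511]
tool_rot: [0.772, 0.635, -0.001, -0.002]
ft_force: [-0.0, -0.2, -0.9]
grip_width: 0.0315
grasp_force: 59.5
```

>>> drive_tool(
  increments=[
    [[0,0,-4],[0,0,0],0],
    [[0,0,-4],[0,0,0],0],
    [[0,0,0],[0,0,0],0],
    [[0,0,0],[0,0,0],0],
  ],
)

```text
clock: 16.58
eef_pos: [0.4816, -0.2261, 0.045]
tool_rot: [0.773, 0.635, 0.0, 0.001]
ft_force: [-0.7, 0.4, 0.1]
grip_width: 0.0314
grasp_force: 59.5
```

>>> drive_tool(
  increments=[
    [[-1,0,-4],[0,0,0],0],
    [[0,0,-2],[0,0,0],0],
    [[0,0,0],[0,0,0],0],
    [[0,0,0],[0,0,0],0],
  ],
)

```text
clock: 16.92
eef_pos: [0.4801, -0.2262, 0.0383]
tool_rot: [0.773, 0.634, 0.0, 0.0]
ft_force: [0.0, -0.5, 0.4]
grip_width: 0.0315
grasp_force: 59.5
```

>>> drive_tool(
  increments=[
    [[0,0,-1],[0,0,0],0],
    [[0,0,0],[0,0,0],0],
    [[0,0,0],[0,0,0],0],
  ],
)

```text
clock: 17.17
eef_pos: [0.4802, -0.2262, 0.0382]
tool_rot: [0.773, 0.635, 0.0, 0.0]
ft_force: [-2.0, 0.9, 6.5]
grip_width: 0.0317
grasp_force: 60.5
```

>>> drive_tool(
  increments=[
    [[0,0,0],[0,0,0],0.4],
    [[0,0,0],[0,0,0],0.5],
    [[0,0,0],[0,0,0],0.7],
    [[0,0,0],[0,0,0],0.9],
    [[0,0,0],[0,0,0],1],
    [[0,0,0],[0,0,0],1],
    [[0,0,0],[0,0,0],1],
  ],
)

```text
clock: 17.75
eef_pos: [0.4801, -0.226, 0.0372]
tool_rot: [0.773, 0.635, -0.0, -0.0]
ft_force: [0.2, 0.6, -0.8]
grip_width: 0.0852
grasp_force: 0.0
```

>>> drive_tool(
  increments=[
    [[0,0,15],[0,0,0],1],
    [[0,0,25],[0,0,0],1],
    [[0,0,35],[0,0,0],1],
    [[0,0,35],[0,0,0],1],
    [[0,0,35],[0,0,0],1],
    [[0,10,15],[0,0,0],1],
    [[0,25,0],[0,0,0],1],
    [[0,35,0],[0,0,0],1],
  ],
)

```text
clock: 18.42
eef_pos: [0.4814, -0.1575, 0.1992]
tool_rot: [0.774, 0.633, 0.001, 0.002]
ft_force: [-0.3, 1.0, 0.3]
grip_width: 0.0854
grasp_force: 0.0
```

>>> drive_tool(
  increments=[
    [[0,35,0],[0,0,0],1],
    [[0,35,0],[0,0,0],1],
    [[0,35,0],[0,0,0],1],
    [[0,35,0],[0,0,0],1],
    [[0,35,0],[0,0,0],1],
    [[0,35,0],[0,0,0],1],
    [[0,35,0],[0,0,0],1],
    [[0,30,0],[0,0,0],1],
  ],
)

```text
clock: 19.08
eef_pos: [0.4798, 0.1212, 0.1974]
tool_rot: [0.773, 0.635, 0.0, -0.0]
ft_force: [0.8, 0.2, 0.3]
grip_width: 0.0856
grasp_force: 0.0
```

>>> drive_tool(
  increments=[
    [[0,20,0],[0,0,0],1],
    [[0,13,0],[0,0,0],1],
    [[0,0,0],[0,0,0],1],
    [[0,0,0],[0,0,0],1],
  ],
)

```text
clock: 19.42
eef_pos: [0.48, 0.152, 0.1971]
tool_rot: [0.773, 0.635, -0.0, 0.0]
ft_force: [0.4, -0.4, 0.3]
grip_width: 0.0854
grasp_force: 0.0
```

```bash
python3 m2.py flask:10 dropper_bottle:10 pot:14
```

```text
wrist pot 0.57 [ 0.4799  0.1506 -0.2095] 0.041
top flask 0.67 [ 0.4631 -0.2969 -0.1762] 0.074
top dropper_bottle 0.73 [ 0.4791 -0.2224 -0.1664] 0.131
top pot 0.86 [ 0.4791  0.1512 -0.1022] 0.176
scene flask 0.64 [ 0.4619 -0.3008 -0.3144] 0.087
scene dropper_bottle 0.86 [ 0.4775 -0.2276 -0.0084] 0.091
scene pot 0.74 [ 0.4792  0.1515 -0.2225] 0.075
[0.48018589 0.1517585  0.19734203]
```

>>> drive_tool(
  increments=[
    [[-1,-1,-15],[0,0,0],1],
    [[0,0,-25],[0,0,0],1],
    [[0,0,-30],[0,0,0],1],
    [[0,0,-30],[0,0,0],1],
    [[0,0,-27],[0,0,0],1],
    [[0,0,-18],[0,0,0],1],
    [[0,0,-8],[0,0,0],1],
    [[0,0,0],[0,0,0],1],
  ],
)

```text
clock: 20.68
eef_pos: [0.4775, 0.1505, 0.0424]
tool_rot: [0.773, 0.635, -0.002, -0.001]
ft_force: [-0.1, -0.6, 1.0]
grip_width: 0.0856
grasp_force: 0.0
```

>>> drive_tool(
  increments=[
    [[0,0,0],[0,0,0],0.9],
    [[0,0,0],[0,0,0],0.8],
    [[0,0,0],[0,0,0],0.75],
  ],
)

```text
clock: 20.93
eef_pos: [0.4806, 0.1515, 0.0459]
tool_rot: [0.773, 0.635, 0.002, 0.001]
ft_force: [-0.2, 0.1, -0.4]
grip_width: 0.064
grasp_force: 0.0
```

>>> drive_tool(
  increments=[
    [[0,0,0],[0,0,0],0.7],
    [[0,0,0],[0,0,0],0.6],
    [[0,0,0],[0,0,0],0],
    [[0,0,0],[0,0,0],0],
    [[0,0,0],[0,0,0],0],
    [[0,0,0],[0,0,0],0],
    [[0,0,0],[0,0,0],0],
    [[0,0,0],[0,0,0],0],
  ],
)

```text
clock: 21.6
eef_pos: [0.4799, 0.1513, 0.0455]
tool_rot: [0.773, 0.635, 0.001, 0.0]
ft_force: [-0.8, 0.2, 6.5]
grip_width: 0.0464
grasp_force: 60.6
```

>>> drive_tool(
  increments=[
    [[0,0,8],[0,0,0],0],
    [[0,0,12],[0,0,0],0],
    [[0,0,0],[0,0,0],0],
    [[0,0,0],[0,0,0],0],
  ],
)

```text
clock: 21.93
eef_pos: [0.4799, 0.1512, 0.0651]
tool_rot: [0.773, 0.635, 0.001, 0.0]
ft_force: [-0.1, -0.0, -0.1]
grip_width: 0.0466
grasp_force: 61.5
```

```bash
python3 - <<'E'
from h import *
o=[]
for n,p in(("top",[.48,.15,.06]),("scene",[.48,.15,.06])):
    P=camera(n);u,v=proj(P,p).astype(int);o.append(cv2.resize(P["image"][v-60:v+60,u-80:u+80,::-1],(400,300),interpolation=3))
P=camera("wrist");o[0]=P["image"][:,:,::-1][100:400];o[0]=cv2.resize(o[0],(400,300))
cv2.imwrite("pics/p1.png",np.hstack(o))
E
```

```text
(no output)
```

View pics/p1.png

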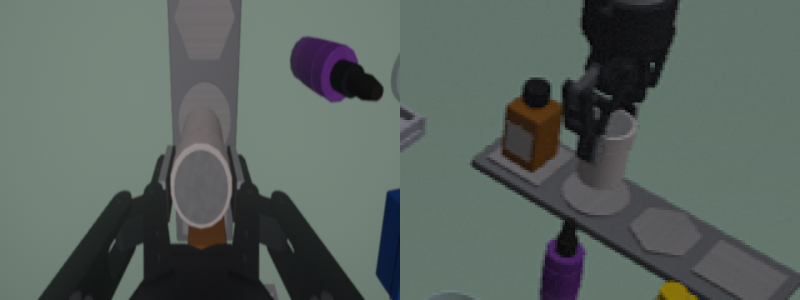

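The pot is held by its lid, upright and clear of its saucer at (600,150) in the right half. Carrying it across.

>>> drive_tool(
  increments=[
    [[0,0,20],[0,0,0],0],
    [[0,0,30],[0,0,0],0],
    [[0,0,30],[0,0,0],0],
    [[0,0,30],[0,0,0],0],
    [[0,-10,20],[0,0,0],0],
    [[1,-20,0],[0,0,0],0],
    [[2,-30,0],[0,0,0],0],
    [[2,-30,0],[0,0,0],0],
  ],
)

```text
clock: 22.75
eef_pos: [0.484, 0.0606, 0.1943]
tool_rot: [0.772, 0.635, 0.0, 0.0]
ft_force: [-0.1, 0.3, -0.6]
grip_width: 0.0468
grasp_force: 61.7
```

>>> drive_tool(
  increments=[
    [[2,-35,0],[0,0,0],0],
    [[2,-35,0],[0,0,0],0],
    [[2,-35,0],[0,0,0],0],
    [[2,-35,0],[0,0,0],0],
    [[2,-35,0],[0,0,0],0],
    [[1,-23,0],[0,0,0],0],
    [[1,-12,0],[0,0,0],0],
    [[0,0,0],[0,0,0],0],
  ],
)

```text
clock: 23.42
eef_pos: [0.4959, -0.1512, 0.1935]
tool_rot: [0.774, 0.633, -0.0, -0.0]
ft_force: [-0.1, 1.0, -0.8]
grip_width: 0.0467
grasp_force: 61.7
```

>>> drive_tool(
  increments=[
    [[0,0,0],[0,0,0],0],
    [[0,0,0],[0,0,0],0],
  ],
)

```text
clock: 23.58
eef_pos: [0.4959, -0.1479, 0.1939]
tool_rot: [0.773, 0.635, -0.0, -0.001]
ft_force: [0.5, 0.1, -1.0]
grip_width: 0.0465
grasp_force: 61.7
```

>>> drive_tool(
  increments=[
    [[0,-4,-15],[0,0,0],0],
    [[0,0,-25],[0,0,0],0],
    [[0,0,-30],[0,0,0],0],
    [[0,0,-30],[0,0,0],0],
    [[0,0,-22],[0,0,0],0],
    [[0,0,-15],[0,0,0],0],
    [[0,0,-4],[0,0,0],0],
    [[0,0,0],[0,0,0],0],
  ],
)

```text
clock: 24.25
eef_pos: [0.4952, -0.1513, 0.0522]
tool_rot: [0.772, 0.635, -0.001, -0.001]
ft_force: [-0.3, 0.6, -0.8]
grip_width: 0.0463
grasp_force: 61.7
```

>>> drive_tool(
  increments=[
    [[0,0,-2],[0,0,0],0],
    [[0,0,-2],[0,0,0],0],
    [[0,0,0],[0,0,0],0],
    [[0,0,0],[0,0,0],0],
  ],
)

```text
clock: 24.58
eef_pos: [0.4969, -0.1531, 0.0503]
tool_rot: [0.773, 0.635, 0.001, 0.001]
ft_force: [-0.7, -0.3, -0.4]
grip_width: 0.0466
grasp_force: 61.7
```

>>> drive_tool(
  increments=[
    [[-1,1,-4],[0,0,0],0],
    [[0,0,-3],[0,0,0],0],
    [[0,0,-1],[0,0,0],0],
    [[0,0,0],[0,0,0],0],
    [[0,0,0],[0,0,0],0],
  ],
)

```text
clock: 25.0
eef_pos: [0.495, -0.1521, 0.0415]
tool_rot: [0.773, 0.634, -0.0, -0.0]
ft_force: [-1.2, 0.4, 3.2]
grip_width: 0.0466
grasp_force: 62.0
```

>>> drive_tool(
  increments=[
    [[0,0,-1],[0,0,0],0],
    [[0,0,0],[0,0,0],0],
    [[0,0,0],[0,0,0],0],
  ],
)

```text
clock: 25.25
eef_pos: [0.4951, -0.1521, 0.0414]
tool_rot: [0.773, 0.635, 0.0, 0.0]
ft_force: [-3.5, 1.4, 9.7]
grip_width: 0.0465
grasp_force: 62.7
```

Seated. Releasing, then on to the square bottle at (.4685, .0775).

>>> drive_tool(
  increments=[
    [[0,0,0],[0,0,0],0.6],
    [[0,0,0],[0,0,0],0.7],
    [[0,0,0],[0,0,0],0.8],
    [[0,0,0],[0,0,0],1],
    [[0,0,0],[0,0,0],1],
    [[0,0,0],[0,0,0],1],
    [[0,0,0],[0,0,0],1],
  ],
)

```text
clock: 25.83
eef_pos: [0.4951, -0.152, 0.0401]
tool_rot: [0.773, 0.635, -0.0, -0.0]
ft_force: [0.4, 0.7, 0.5]
grip_width: 0.0855
grasp_force: 0.0
```

>>> drive_tool(
  increments=[
    [[0,0,15],[0,0,0],1],
    [[0,0,25],[0,0,0],1],
    [[0,0,35],[0,0,0],1],
    [[0,0,35],[0,0,0],1],
    [[0,0,35],[0,0,0],1],
    [[-3,10,15],[0,0,0],1],
    [[-4,25,0],[0,0,0],1],
    [[-4,35,0],[0,0,0],1],
  ],
)

```text
clock: 26.5
eef_pos: [0.4854, -0.0833, 0.2021]
tool_rot: [0.774, 0.633, 0.001, 0.002]
ft_force: [0.4, 0.3, -1.1]
grip_width: 0.0854
grasp_force: 0.0
```

>>> drive_tool(
  increments=[
    [[-4,35,0],[0,0,0],1],
    [[-4,35,0],[0,0,0],1],
    [[-4,35,0],[0,0,0],1],
    [[-2,30,0],[0,0,0],1],
    [[-2,18,0],[0,0,0],1],
    [[0,6,0],[0,0,0],1],
    [[0,0,0],[0,0,0],1],
    [[0,0,0],[0,0,0],1],
  ],
)

```text
clock: 27.17
eef_pos: [0.4682, 0.0767, 0.2003]
tool_rot: [0.773, 0.635, -0.0, 0.0]
ft_force: [0.3, -0.3, -0.4]
grip_width: 0.0855
grasp_force: 0.0
```

```bash
python3 m2.py pot:10 dropper_bottle:10 square_bottle:14
```

```text
wrist pot 0.72 [ 0.4951 -0.1485 -0.2153] 0.39
wrist square_bottle 0.57 [ 0.4688  0.0746 -0.197 ] 0.068
top pot 0.97 [ 0.4949 -0.1504 -0.1741] 0.101
top dropper_bottle 0.66 [ 0.4789 -0.2242 -0.1222] 0.099
scene pot 0.66 [ 0.4941 -0.1507 -0.1651] 0.061
scene dropper_bottle 0.6 [ 0.4799 -0.2259 -0.1486] 0.108
scene square_bottle 0.64 [0.4693 0.0763 0.0363] 0.089
[0.46818022 0.07680739 0.2003049 ]
```

>>> drive_tool(
  increments=[
    [[0.5,-0.5,-15],[0,0,0],1],
    [[0,0,-30],[0,0,0],1],
    [[0,0,-30],[0,0,0],1],
    [[0,0,-30],[0,0,0],1],
    [[0,0,-30],[0,0,0],1],
    [[0,0,-20],[0,0,0],1],
    [[0,0,-10],[0,0,0],1],
    [[0,0,0],[0,0,0],1],
  ],
)

```text
clock: 28.43
eef_pos: [0.4662, 0.0761, 0.0327]
tool_rot: [0.773, 0.635, -0.003, -0.001]
ft_force: [-0.7, -0.4, -0.5]
grip_width: 0.0854
grasp_force: 0.0
```

>>> drive_tool(
  increments=[
    [[0,0,0],[0,0,0],0.9],
    [[0,0,0],[0,0,0],0.8],
    [[0,0,0],[0,0,0],0.7],
    [[0,0,0],[0,0,0],0.6],
  ],
)

```text
clock: 28.77
eef_pos: [0.4697, 0.0766, 0.0365]
tool_rot: [0.773, 0.635, 0.001, 0.001]
ft_force: [-0.2, -0.4, -1.3]
grip_width: 0.0512
grasp_force: 0.0
```

>>> drive_tool(
  increments=[
    [[0,0,0],[0,0,0],0.55],
    [[0,0,0],[0,0,0],0.5],
    [[0,0,0],[0,0,0],0],
    [[0,0,0],[0,0,0],0],
    [[0,0,0],[0,0,0],0],
    [[0,0,0],[0,0,0],0],
    [[0,0,0],[0,0,0],0],
    [[0,0,0],[0,0,0],0],
  ],
)

```text
clock: 29.43
eef_pos: [0.4694, 0.0766, 0.0361]
tool_rot: [0.773, 0.635, 0.001, 0.0]
ft_force: [0.4, -0.2, 6.6]
grip_width: 0.0392
grasp_force: 60.7
```

>>> drive_tool(
  increments=[
    [[0,0,8],[0,0,0],0],
    [[0,0,22],[0,0,0],0],
    [[0,0,30],[0,0,0],0],
    [[0,0,30],[0,0,0],0],
    [[0,0,30],[0,0,0],0],
    [[0,0,30],[0,0,0],0],
    [[0,0,15],[0,0,0],0],
    [[0,0,0],[0,0,0],0],
  ],
)

```text
clock: 30.1
eef_pos: [0.4708, 0.0768, 0.2045]
tool_rot: [0.773, 0.635, 0.003, 0.002]
ft_force: [0.1, -0.5, -0.7]
grip_width: 0.0393
grasp_force: 60.4
```

>>> drive_tool(
  increments=[
    [[5,-15,0],[0,0,0],0],
    [[8,-30,0],[0,0,0],0],
    [[8,-35,0],[0,0,0],0],
    [[8,-35,0],[0,0,0],0],
    [[8,-25,0],[0,0,0],0],
    [[4,-15,0],[0,0,0],0],
    [[0,0,0],[0,0,0],0],
    [[0,0,0],[0,0,0],0],
  ],
)

```text
clock: 30.77
eef_pos: [0.5086, -0.0791, 0.1986]
tool_rot: [0.774, 0.634, -0.001, -0.001]
ft_force: [0.1, -0.2, -0.5]
grip_width: 0.0399
grasp_force: 60.5
```

>>> drive_tool(
  increments=[
    [[0,0,-15],[0,0,0],0],
    [[0,0,-25],[0,0,0],0],
    [[0,0,-30],[0,0,0],0],
    [[0,0,-30],[0,0,0],0],
    [[0,0,-25],[0,0,0],0],
    [[0,0,-20],[0,0,0],0],
    [[0,0,-5],[0,0,0],0],
    [[0,0,0],[0,0,0],0],
  ],
)

```text
clock: 31.43
eef_pos: [0.5073, -0.0771, 0.0483]
tool_rot: [0.772, 0.635, -0.002, -0.002]
ft_force: [0.2, 0.4, -0.1]
grip_width: 0.0392
grasp_force: 60.5
```

>>> drive_tool(
  increments=[
    [[0,0,0],[0,0,0],0],
    [[0,0,0],[0,0,0],0],
    [[0,0,0],[0,0,0],0],
  ],
)

```text
clock: 31.68
eef_pos: [0.511, -0.0785, 0.052]
tool_rot: [0.773, 0.635, 0.001, 0.001]
ft_force: [-0.0, 0.1, -1.1]
grip_width: 0.0394
grasp_force: 60.5
```

>>> drive_tool(
  increments=[
    [[0,0,-7],[0,0,0],0],
    [[0,0,-6],[0,0,0],0],
    [[0,0,-4],[0,0,0],0],
    [[0,0,-2],[0,0,0],0],
    [[0,0,0],[0,0,0],0],
    [[0,0,0],[0,0,0],0],
  ],
)

```text
clock: 32.18
eef_pos: [0.5094, -0.0786, 0.0321]
tool_rot: [0.773, 0.634, 0.0, -0.0]
ft_force: [-3.1, 0.3, 8.2]
grip_width: 0.0394
grasp_force: 61.2
```

>>> drive_tool(
  increments=[
    [[0,0,-1],[0,0,0],0],
    [[0,0,0],[0,0,0],0],
    [[0,0,0],[0,0,0],0],
  ],
)

```text
clock: 32.43
eef_pos: [0.5094, -0.0786, 0.032]
tool_rot: [0.773, 0.634, 0.0, 0.0]
ft_force: [-5.9, 0.5, 15.0]
grip_width: 0.0394
grasp_force: 62.2
```

>>> drive_tool(
  increments=[
    [[0,0,1],[0,0,0],0],
    [[0,0,0],[0,0,0],0.5],
    [[0,0,0],[0,0,0],0.6],
    [[0,0,0],[0,0,0],0.8],
    [[0,0,0],[0,0,0],1],
    [[0,0,0],[0,0,0],1],
    [[0,0,0],[0,0,0],1],
    [[0,0,0],[0,0,0],1],
  ],
)

```text
clock: 33.1
eef_pos: [0.5096, -0.0785, 0.0311]
tool_rot: [0.773, 0.635, -0.0, -0.0]
ft_force: [0.5, -0.1, 0.1]
grip_width: 0.0852
grasp_force: 0.0
```

>>> drive_tool(
  increments=[
    [[0,0,15],[0,0,0],1],
    [[0,0,25],[0,0,0],1],
    [[0,0,35],[0,0,0],1],
    [[0,0,35],[0,0,0],1],
    [[0,0,35],[0,0,0],1],
    [[-3,10,20],[0,0,0],1],
    [[-4,30,0],[0,0,0],1],
    [[-4,35,0],[0,0,0],1],
  ],
)

```text
clock: 33.77
eef_pos: [0.5001, -0.0041, 0.1985]
tool_rot: [0.774, 0.633, 0.002, 0.002]
ft_force: [0.7, 0.8, -0.0]
grip_width: 0.0856
grasp_force: 0.0
```

>>> drive_tool(
  increments=[
    [[-4,35,0],[0,0,0],1],
    [[-4,35,0],[0,0,0],1],
    [[-4,35,0],[0,0,0],1],
    [[-4,35,0],[0,0,0],1],
    [[0,20,0],[0,0,0],1],
    [[0,0,0],[0,0,0],1],
    [[0,0,0],[0,0,0],1],
    [[0,0,0],[0,0,0],1],
  ],
)

```text
clock: 34.43
eef_pos: [0.4825, 0.156, 0.1962]
tool_rot: [0.773, 0.635, -0.0, 0.0]
ft_force: [0.5, -0.3, 0.4]
grip_width: 0.0851
grasp_force: 0.0
```

```bash
python3 chk.py x fin; python3 m2.py flask:10 pot:10 dropper_bottle:10 square_bottle:10
```

```text
[0.4825 0.156  0.1962]
wrist square_bottle 0.93 [ 0.5108 -0.068   0.1033] 0.543
top flask 0.62 [ 0.4629 -0.2973 -0.1684] 0.068
top pot 0.57 [ 0.4949 -0.1509 -0.1658] 0.065
top dropper_bottle 0.57 [ 0.4795 -0.2247 -0.1621] 0.082
top square_bottle 0.68 [ 0.5073 -0.0764 -0.1931] 0.082
scene flask 0.67 [ 0.465  -0.2978 -0.3939] 0.15
scene pot 0.74 [ 0.4952 -0.1519 -0.1197] 0.065
scene dropper_bottle 0.7 [ 0.4793 -0.2249 -0.1674] 0.119
scene square_bottle 0.67 [ 0.5075 -0.079  -0.1865] 0.068
[0.48264546 0.15653003 0.19630606]
```

View pics/fin.png

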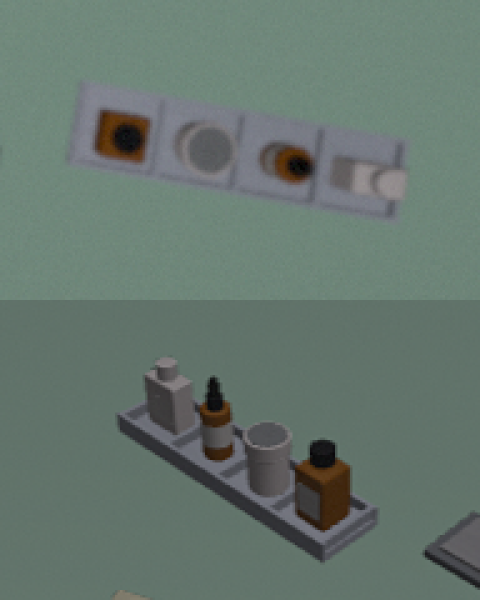

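All four stand upright in their compartments. Left to right they are the square bottle (123,135), pot (205,147), dropper (287,162) and flask (368,178), and the gripper is clear.

```bash
python3 -c "
from workcell import job_done
print(job_done())"
```

```text
the job is handed in; nothing more can be done
None
```

I moved all four containers into the rack in reverse order (square bottle, pot, dropper bottle, flask from left to right); the final pictures showed each upright in its compartment, and I handed the job in at about 35 s on the robot's clock.

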